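# Load two board carriers into the contact lane of a T-shaped tray

## Robot

A 6-joint arm with a two-finger parallel gripper is mounted at the origin on the work surface. World frame = base frame: x ahead of the robot, y to its left, z up, the work surface at z = 0. Lengths are in m, angles in degrees, forces in N, time in s.
With the tool pointing down it reaches from about 0.375 to 0.9 m from the base axis. Payload 3.1 kg.
Tool frame: the origin (TCP) lies on the centre line of the jaws, within the pads' length; the fingertips stand 14 mm ahead of it and the grasp point (between the pads) lies 5 mm behind it (bot.tips_ahead is the distance from the TCP to the fingertips, in m); z points along the fingers, y is the line along which they close (so a half turn about z gives the same grasp; the last joint's range is limited). The gripper opens to 87 mm and grips with 3 to 60 N. Pads are 19 mm wide; open, the fingers measure 117 mm over their backs; the gripper's body (75 mm by 190 mm) begins 51 mm behind the grasp point.
Start: joints at [-79.956, 30.224, 82.088, -0, 67.689, -10.227], TCP at [0.217, -0.586, 0.237] pointing down, gripper open.
Joint ranges: [-176.69, 176.69], [-43.24, 126.21], [12.49, 139.97], [-82, 262], [0, 151.66], [-163.58, 163.58]. Speed limits (degrees/s): [159.86, 159.86, 180, 180, 180, 180].

## Interface

Orientations are given as a 3x3 rotation matrix whose columns are the frame's x, y, z axes.
In Python, from rig import bot gives the robot as it stands.
- The arm moves only by the tool play_rows, never from a script. Its argument "moves" is a list that holds one entry, the list of rows, each a list of 6 numbers: the shift along the tool's x, y, z in mm, then the turn, a rotation vector about the tool's x, y, z in rad. A call has 1 to 5 rows; each row shifts and turns the commanded pose from where the row before left it, along the tool's axes as they then stand; what a row does not reach is not made up. A row lasts 1/10 s, in which the tool goes at most 50 mm and 8.59 degrees, less where a joint would pass 70% of its speed; a pose out of reach is approached as far as the arm can. A call with a gripper value outside its range is refused whole. "fingers" is the opening, from -1 (shut) to 1 (fully open), set as the call begins (left out, the last holds). The fingers move at their own pace and stop on an object; the grip force is fixed at half the most. Time passes only in rows, so rows that do not move let the fingers close. It gives the time, the measured TCP pose, the force, the opening and the grip force at its end, in the units of the state.
- bot.read_state(): the state, without advancing time (a new reading comes with each control period).
- bot.capture(name): name is "side" or "top" or "wrist"; returns a dict with "image" (384x512x3 uint8, blue, green, red), "fx", "fy", "cx", "cy" (pixels), "distortion" ([k1, k2, p1, p2, k3] as OpenCV has them; the pictures are not rectified), "R" (3x3) and "t" (3): a world point X has camera coordinates R X + t. Camera axes: x right, y down, z forward; pixel columns grow to the right and rows downward; lengths in m; the calibration is good to about 2 mm. A picture is of the moment at which its call begins. There is no depth.
- bot.hand_in(): hands the job in; it is judged then, once.
Trained networks look in a picture, given as the dict that the camera call returned (one of the last four; its "shot" number tells which), for a name from the list of things; names that differ only in an ending like _2 or _b are one class to them, and where a whole thing is asked for, a point or a joint stands for the part that bears it (a point fixed in the world has none). Each returns a list of dicts, best first, with "confidence" (0 to 1); they miss things now and then, are a little off and sometimes report something else, mostly with a low value. They report only what shows in the picture. A call takes as long as a camera call. They do not tell look-alikes from the thing itself.
- bot.search_frame(picture, query): "centre" ([column, row] in pixels, amid what is visible of it).
- bot.silhouettes(picture, query): "pixels" (384x512 bool, what is visible of it) and "centre" ([column, row] in pixels, amid what is visible of it).
- bot.pinpoint(picture, query): "centre" ([column, row] in pixels: a listed point, or the origin of a listed thing).
The state is a dict: "time_s": time; "joint_positions": joint angles; "qvel": joint speeds; "tau": joint torques, N m; "position": TCP position; "tcp_rot": TCP orientation; "force": force on the tool from outside, world axes, zero at the start; "moment": the same for the moment, N m; "opening": opening from 0.0 (shut) to 1.0 (fully open); "grasp_force": force on a finger pad.
Only numpy, scipy, OpenCV 4.12 (cv2) and the standard library are available. Lean on these libraries where they do the work, as an engineer would, in place of code of your own. Each camera call takes 0.05 s, during which the arm holds its last target. There are 200 camera calls.

## Task

Slide the two board carriers along the T-shaped aluminium tray into its empty dead-end lane, one at a time: first the one with the round board and round knob, pressing it fully home against the brass contact face of the end stop for a moment, then the one with the rectangular board and flat bar grip, pressing it up behind so that both are held firmly against the stop for a moment. Feel for the stop and press gently, because the contacts and the tray's side walls break if forced; keep the carriers down in the tray, leave both home, let go, and do not disturb the other things on the bench.

Things in the scene. Friction and masses are not known exactly. Their poses are not given: they have to be found in the camera images.
- tray: T-shaped aluminium slide tray fixed to the bench. Origin at bench level under the middle of the lanes' crossing; z up. Cross lane along its y: y -89 to 89 mm, x -29.5 to 29.5 mm inside, ends closed. Smooth: carriers slide easily (friction about 0.25). Lane floor 8 mm above the bench; walls 10 mm high above the floor, 8 mm thick.
- guide: The aluminium side walls round both lanes of the tray. Origin on the lane floor in the middle of the dead-end lane's mouth, 29.5 mm along the tray's +x from the crossing; axes the tray's. From here the dead-end lane runs along +x, away from the robot, 59 mm wide inside, to the end stop; 8 mm chamfers at its mouth. A carrier pushed or jammed against a wall with more than 20 N breaks it.
- stop: Black end stop, 22 x 59 x 15 mm, fixed across the lane's far end; origin under its centre, on the lane floor, tray x = 179 mm; axes the tray's. A rigid brass face, 34 mm wide, stands on its -x side: its front is at tray x = 146 to 162 mm, different each time and not measured: feel for it. Contact takes over 4 N for 0.3 s (aim at 10 to 12 N for 0.5 s); over 20 N breaks it.
- round_carrier: Loose carrier, grey plate 56 x 56 x 14 mm, 0.14 to 0.28 kg, with a round board (48 mm dia, 2 mm thick) and a central upright steel knob, 22 mm dia, from 16 to 50 mm above its underside. Origin: centre of its underside. Starts at one end of the cross lane (tray y about +58 or -58 mm), aligned with the tray. Goes in first. Raising it over 7 mm off the lane floor is a fault.
- square_carrier: Loose carrier, same plate, size and mass, with a rectangular board (36 x 46 x 2 mm) and a central upright steel bar, 34 mm along its x (the tray's x), 12 mm thick along y, from 16 to 50 mm above its underside. Origin: centre of its underside. Starts at the other end of the cross lane. Goes in second, ends touching the first (over 20 N between them breaks contacts). Do not raise it over 7 mm.
- spool: Bystander: solder spool, 54 mm dia, 46 mm high, standing. Origin: centre of its underside. Leave it alone.
- screwdriver: Bystander: screwdriver with orange handle, lying on the bench. Leave it alone.
- flux_jar: Bystander: amber glass jar, 44 mm dia, 50 mm high. Origin: centre of its underside. Leave it alone.
Things that resemble listed ones, but are neither listed nor needed, are in the scene too. Leave any pink look-alike of the square_carrier alone. What is shaped like the round_carrier but brown is not meant.

How it is judged:
By the outcome, as a careful person would: the job done as asked, in the order asked, and still so for the second after the job is handed in, with the robot touching nothing.
It also fails if it takes over 67 s, if anything falls off the work surface, if the arm or the gripper's body presses on something with over 40 N, if the wrist force passes 120 N, or if a joint passes its speed limit or range.

## Working session

There is one attempt and no reset: what is moved stays moved. The work goes in short steps, Python scripts to look and compute and a tool call to move; the robot and the scene stay as the last step left them, time stands still between calls to the robot, and variables do not carry over. Pictures are saved under pics/ and viewed, at most 10 in all, crops included, and the job is handed in when it is done.

Besides the shell and the picture viewer there is one more tool, called after "Emit:" as a command line: name --argument value ..., lists and objects as JSON in quotes. play_rows: Moves the arm, as the interface text tells. Its arguments: {"type":"object","properties":{"moves":{"type":"array","items":{"type":"array","items":{"type":"array","items":{"type":"number"}}}},"fingers":{"type":"number"}},"required":["moves"]}

```bash
mkdir -p pics; ls; cat > h.py <<'E'
import numpy as np, cv2
from rig import bot
def ray(p,uv):
    K=np.array([[p['fx'],0,p['cx']],[0,p['fy'],p['cy']],[0,0,1.]])
    n=cv2.undistortPoints(np.array([[uv]],float),K,np.array(p['distortion'],float))[0,0]
    R=np.array(p['R']);t=np.array(p['t'])
    return -R.T@t, R.T@np.array([n[0],n[1],1])
def at(p,uv,z):
    o,d=ray(p,uv); return o+d*(z-o[2])/d[2]
def proj(p,X):
    K=np.array([[p['fx'],0,p['cx']],[0,p['fy'],p['cy']],[0,0,1.]])
    return cv2.projectPoints(np.array(X,float).reshape(-1,1,3),cv2.Rodrigues(np.array(p['R'],float))[0],np.array(p['t'],float),K,np.array(p['distortion'],float))[0][:,0]
E
python3 - <<'E'
from h import *
s=bot.read_state(); print({k:np.round(s[k],3).tolist() for k in('time_s','position','tcp_rot','force','opening')})
for n in('top','side'):
    p=bot.capture(n); cv2.imwrite(f'pics/{n}0.png',p['image'])
    for q,z in(('tray',0),('guide',.008),('stop',.008),('round_carrier',.008),('square_carrier',.008)):
        for r in bot.pinpoint(p,q)[:3]: print(n,q,round(r['confidence'],2),np.round(r['centre']),np.round(at(p,r['centre'],z),4))
E
```

```text
pics
{'time_s': 0.0, 'position': [0.216, -0.586, 0.236], 'tcp_rot': [[0.938, 0.346, -0.0], [0.346, -0.938, 0.002], [0.0, -0.002, -1.0]], 'force': [0.07, 0.592, 0.561], 'opening': 1.002}
top tray 0.81 [265. 185.] [ 0.5277 -0.0184  0.    ]
top tray 0.6 [416. 211.] [ 0.4549 -0.3936  0.    ]
top tray 0.51 [388. 126.] [ 0.6732 -0.3372  0.    ]
top guide 0.95 [269. 176.] [ 0.5499 -0.0304  0.008 ]
top stop 0.74 [283. 117.] [ 0.6996 -0.0689  0.008 ]
top round_carrier 0.74 [290. 192.] [ 0.5073 -0.0814  0.008 ]
top round_carrier 0.73 [338. 197.] [ 0.4932 -0.2001  0.008 ]
top square_carrier 0.87 [265. 238.] [ 0.3943 -0.0157  0.008 ]
top square_carrier 0.75 [196. 206.] [0.4777 0.1557 0.008 ]
top square_carrier 0.74 [244. 181.] [0.5375 0.0334 0.008 ]
side tray 0.68 [352. 142.] [ 0.4476 -0.4046  0.    ]
side tray 0.65 [260. 206.] [ 0.5362 -0.0223  0.    ]
side guide 0.79 [255. 198.] [ 0.5583 -0.03    0.008 ]
side stop 0.6 [226. 170.] [ 0.6956 -0.0708  0.008 ]
side round_carrier 0.77 [304. 172.] [ 0.4997 -0.1999  0.008 ]
side round_carrier 0.58 [278. 192.] [ 0.5207 -0.087   0.008 ]
side square_carrier 0.84 [302. 236.] [0.3815 0.0048 0.008 ]
side square_carrier 0.76 [248. 216.] [0.5405 0.0323 0.008 ]
side square_carrier 0.74 [236. 256.] [0.4862 0.1566 0.008 ]
```

```bash
python3 - <<'E'
import cv2
a=cv2.imread('pics/top0.png')[90:270,160:360]
cv2.imwrite('pics/c.png',cv2.resize(a,None,fx=3.3,fy=3.3,interpolation=cv2.INTER_CUBIC))
E
```

```text
(no output)
```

View pics/c.png

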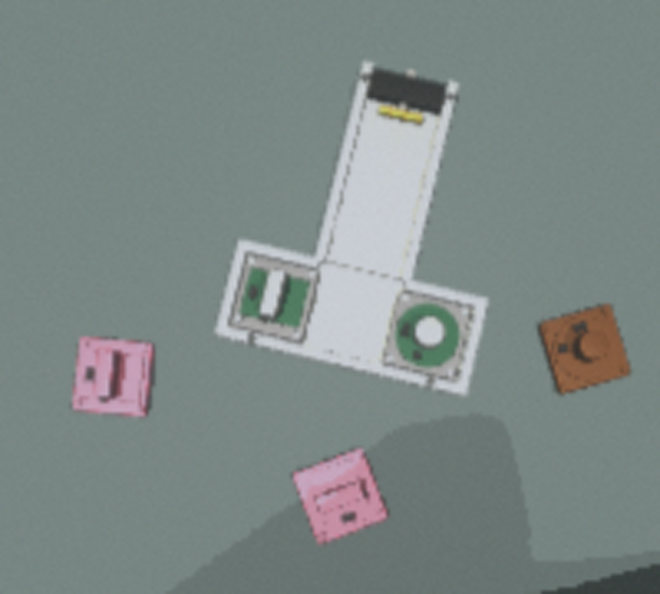

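View pics/side0.png

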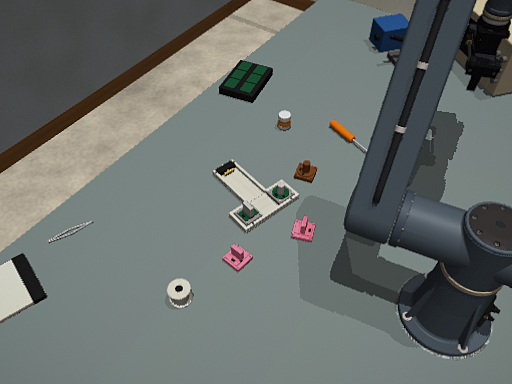

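The real ones are the two carriers inside the tray. The round one has a green board and bright knob at top-view pixel (290,190), at the tray's −y end. The bar one is at (243,180). I'm ignoring the decoys: pink at (196,206) and (265,238), brown at (338,197). The crop confirms this. Next I fit the tray pose from both views.

```bash
cat >> h.py <<'E'
from scipy.optimize import least_squares
from scipy.spatial.transform import Rotation as Ro
def T(v,P):
    c,s=np.cos(v[2]),np.sin(v[2]); P=np.atleast_2d(P)
    return np.c_[v[0]+c*P[:,0]-s*P[:,1],v[1]+s*P[:,0]+c*P[:,1],P[:,2]]
def go(v,target):  # target: tray xyz of TCP in m, tool x along tray x, tool y along -tray y ; prints tool-frame move
    s=bot.read_state(); Rm=np.array(s['tcp_rot']); p=np.array(s['position'])
    c,si=np.cos(v[2]),np.sin(v[2]); G=np.array([[c,si,0],[si,-c,0],[0,0,-1.]])
    print('shift mm',np.round(1e3*Rm.T@(T(v,target)[0]-p),1),'rot',np.round(Ro.from_matrix(Rm.T@G).as_rotvec(),4))
E
python3 - <<'E'
from h import *
ob={}
for n in('top','side'):
    p=bot.capture(n); v0=[.53,-.02,-.253]; obs=[]
    for q,P in(('tray',[0,0,0]),('guide',[.0295,0,.008]),('stop',[.179,0,.008]),('round_carrier',[0,-.058,.008]),('square_carrier',[0,.058,.008])):
        e=proj(p,T(v0,P))[0]
        r=[r for r in bot.pinpoint(p,q) if np.hypot(*(np.array(r['centre'])-e))<10]
        if r: obs.append((p,P,np.array(r[0]['centre'])))
    ob[n]=obs
def f(v,o): return np.concatenate([proj(p,T(v,P))[0]-c for p,P,c in o])
for k,o in(('top',ob['top']),('side',ob['side']),('both',ob['top']+ob['side'])):
    r=least_squares(f,v0,args=(o,),loss='soft_l1',x_scale=[.01,.01,.1]); print(k,np.round(r.x,4),np.rad2deg(r.x[2]),np.round(r.fun,1))
v=r.x; np.save('v.npy',v)
go(v,[0,-.058,.20])
E
```

```text
top [ 0.5273 -0.0229 -0.2305] -13.208286639425147 [ 0.2  0.5  1.5 -0.8  0.3 -1.5 -2.9  0.1 -0.4  2.1]
side [ 0.5242 -0.0209 -0.214 ] -12.259941024794553 [ 2.5  0.4 -0.   0.  -1.5 -1.1  0.1  0.9 -0.2 -0.5]
both [ 0.526  -0.0224 -0.228 ] -13.066200821368835 [-0.   1.   1.3 -0.3 -0.1 -1.1 -3.1  0.6 -0.6  2.7  2.3 -0.2 -0.2 -0.6
 -1.  -2.1 -0.   0.5 -0.6 -1.3]
shift mm [ 453.8 -373.3   36.6] rot [-0.      0.      0.5818]
```

Emit:
play_rows --moves '[[[37.8, -31.1, 0, 0, 0, 0], [37.8, -31.1, 0, 0, 0, 0], [37.8, -31.1, 0, 0, 0, 0], [37.8, -31.1, 0, 0, 0, 0], [37.8, -31.1, 0, 0, 0, 0]]]'

```text
time_s: 1.7
position: [0.3407, -0.3734, 0.2368]
tcp_rot: [[0.938, 0.346, 0.001], [0.346, -0.938, -0.0], [0.0, 0.001, -1.0]]
force: [1.5, -0.1, 0.1]
opening: 1.001
grasp_force: 0.0
```

Emit:
play_rows --moves '[[[37.8, -31.1, 0, 0, 0, 0], [37.8, -31.1, 0, 0, 0, 0], [37.8, -31.1, 0, 0, 0, 0], [37.8, -31.1, 0, 0, 0, 0], [37.8, -31.1, 0, 0, 0, 0]]]'

```text
time_s: 2.2
position: [0.4643, -0.1619, 0.2369]
tcp_rot: [[0.938, 0.346, 0.001], [0.346, -0.938, -0.001], [0.001, 0.001, -1.0]]
force: [0.5, -0.3, -0.1]
opening: 0.998
grasp_force: 0.0
```

Emit:
play_rows --moves '[[[37.8, -31.1, 0, 0, 0, 0.145], [37.8, -31.1, 0, 0, 0, 0.145], [0, 0, 0, 0, 0, 0.145], [0, 0, 0, 0, 0, 0.145], [0, 0, 0, 0, 0, 0]]]' --fingers 0

```text
time_s: 2.7
position: [0.5134, -0.0901, 0.2366]
tcp_rot: [[0.981, -0.196, 0.0], [-0.196, -0.981, -0.0], [0.0, 0.0, -1.0]]
force: [0.0, 0.4, 0.1]
opening: 0.629
grasp_force: 0.0
```

```bash
python3 - <<'E'
from h import *
v=np.load('v.npy'); go(v,[0,-.058,.20])
p=bot.capture('wrist'); cv2.imwrite('pics/w0.png',p['image'])
for q,z in(('tray',0),('guide',.008),('stop',.008),('round_carrier',.008),('square_carrier',.008)):
    for r in bot.pinpoint(p,q)[:3]: print(q,round(r['confidence'],2),np.round(r['centre']),np.round(at(p,r['centre'],z),4))
E
```

```text
shift mm [ -2.7 -10.9  36.6] rot [ 0.0001 -0.0002  0.0311]
tray 0.77 [202. 169.] [ 0.5215 -0.0191  0.    ]
guide 0.46 [247. 171.] [ 0.5084 -0.0766  0.008 ]
guide 0.36 [202. 167.] [ 0.5244 -0.0217  0.008 ]
stop 0.58 [202.  10.] [ 0.7006 -0.0643  0.008 ]
round_carrier 0.7 [336. 161.] [ 0.4996 -0.1896  0.008 ]
round_carrier 0.55 [245. 172.] [ 0.5074 -0.0735  0.008 ]
square_carrier 0.92 [153. 162.] [0.543  0.0381 0.008 ]
square_carrier 0.75 [214. 258.] [ 0.3959 -0.006   0.008 ]
square_carrier 0.61 [ 85. 218.] [0.4884 0.1526 0.008 ]
```

View pics/w0.png

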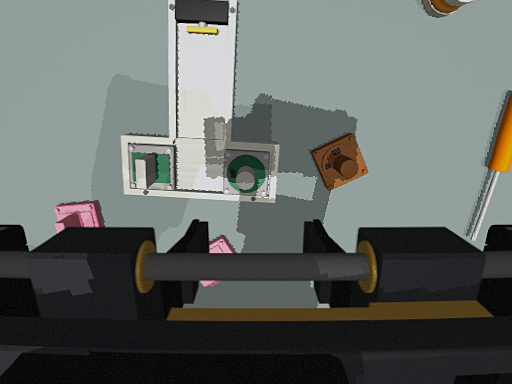

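```bash
python3 - <<'E'
from h import *
a=cv2.imread('pics/w0.png')[0:213,112:288]
a=cv2.resize(a,None,fx=2.8,fy=2.8,interpolation=cv2.INTER_CUBIC); cv2.imwrite('pics/c2.png',a)
E
```

```text
(no output)
```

View pics/c2.png

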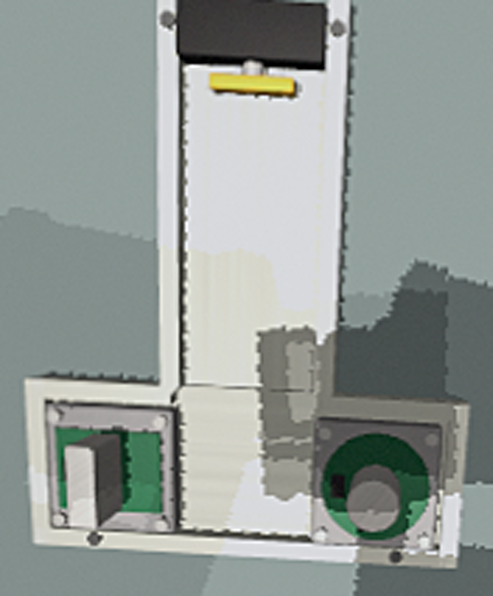

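```bash
python3 - <<'E'
from h import *
p=bot.capture('wrist')
m=1e-3
L=[((26,380),(37.5,97,18)),((468,403),(37.5,-97,18)),((33,543),(-37.5,97,18)),((456,566),(-37.5,-97,18)),((160,380),(37.5,37.5,18)),((335,395),(37.5,-37.5,18)),((178,57),(168,29.5,23)),((325,69),(168,-29.5,23))]
uv=np.array([(112+a/2.8,b/2.8) for (a,b),_ in L]); P=np.array([q for _,q in L])*m
for sel in (slice(0,8),slice(0,6)):
    r=least_squares(lambda v:(proj(p,T(v,P[sel]))-uv[sel]).ravel(),np.load('v.npy'),x_scale=[.01,.01,.1],loss='soft_l1')
    print(np.round(r.x,4),np.rad2deg(r.x[2]),np.round(r.fun.reshape(-1,2),1).tolist())
    if sel.stop==8: v=r.x
np.save('v.npy',v)
def tr(X): return np.round(1e3*(Ro.from_euler('z',-v[2]).apply(X-np.r_[v[:2],0])),1)
for n,c,z in(('knob top',(374,490),.058),('bar top near',(94,445),.058),('brass l',(209,84),.018),('brass r',(296,88),.018)): print(n,tr(at(p,(112+c[0]/2.8,c[1]/2.8),z)))
go(v,[0,-.058,.20]);go(v,[0,-.058,.044])
E
```

```text
[ 0.5231 -0.0208 -0.2595] -14.870376603158318 [[-0.6, -0.6], [1.0, 0.6], [0.2, 0.2], [0.4, 1.0], [0.1, 2.1], [-0.5, 0.4], [-1.1, -1.3], [0.4, -2.5]]
[ 0.5238 -0.0209 -0.257 ] -14.724288092562334 [[-0.8, -0.9], [0.9, -0.1], [0.2, -0.1], [0.4, 0.3], [-0.0, 1.7], [-0.7, -0.2]]
knob top [  6.4 -58.   58. ]
bar top near [17.8 52.9 58. ]
brass l [158.6  17.2  18. ]
brass r [159.  -17.5  18. ]
shift mm [ -7.5 -12.9  36.6] rot [-0.     -0.0001  0.0613]
shift mm [ -7.5 -12.9 192.6] rot [-0.     -0.0001  0.0613]
```

Emit:
play_rows --moves '[[[0, 0, 0, 0, 0, 0.061], [-7, -13, 30, 0, 0, 0], [0, 0, 40, 0, 0, 0], [0, 0, 40, 0, 0, 0], [0, 0, 20, 0, 0, 0]]]'

```text
time_s: 3.55
position: [0.508, -0.0759, 0.1039]
tcp_rot: [[0.967, -0.256, -0.004], [-0.256, -0.967, 0.002], [-0.004, -0.0, -1.0]]
force: [0.0, 0.4, -0.3]
opening: 0.504
grasp_force: 0.0
```

```bash
python3 - <<'E'
from h import *
v=np.load('v.npy'); s=bot.read_state(); print(s['position'],s['opening'])
p=bot.capture('wrist'); cv2.imwrite('pics/w1.png',p['image'])
go(v,[0,-.058,.046])
E
```

```text
[ 0.50800157 -0.07593598  0.1039224 ] 0.5044983706485778
shift mm [ 2.1  0.9 56. ] rot [-0.0009  0.0083  0.    ]
```

View pics/w1.png

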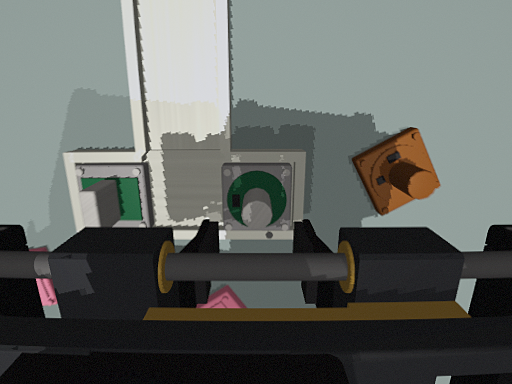

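```bash
python3 - <<'E'
from h import *
v=np.load('v.npy'); p=bot.capture('wrist')
m=1e-3
P=np.array([(0,-58,58),(0,-58,24),(28,-30,22),(28,-86,22),(37.5,97,18),(37.5,-97,18),(37.5,37.5,18)])*m
print(np.round(proj(p,T(v,P)),1)); print(-np.array(p['R']).T@p['t'])
a=p['image'][130:260,55:315]; cv2.imwrite('pics/c3.png',cv2.resize(a,None,fx=3,fy=3,interpolation=cv2.INTER_CUBIC))
E
```

```text
[[259.1 215.5]
 [258.6 199.7]
 [222.1 164.1]
 [295.3 164.2]
 [ 61.4 151.7]
 [309.3 151. ]
 [135.5 151.2]]
[ 0.58031742 -0.09385394  0.24818362]
```

View pics/c3.png

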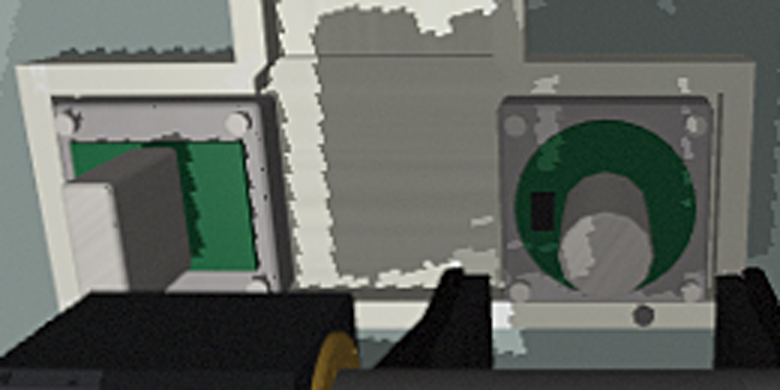

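Knob at (257,216) sits midway between the fingers, about 1.4 mm off the prediction in y. I'm going down to grip it.

Emit:
play_rows --moves '[[[1, -0.5, 25, 0, 0, 0], [0, 0, 25, 0, 0, 0], [0, 0, 8, 0, 0, 0], [0, 0, 0, 0, 0, 0]]]'

```text
time_s: 4.05
position: [0.5109, -0.0763, 0.0486]
tcp_rot: [[0.967, -0.257, -0.001], [-0.257, -0.967, 0.0], [-0.001, -0.0, -1.0]]
force: [0.9, -1.1, -1.4]
opening: 0.502
grasp_force: 0.0
```

Emit:
play_rows --moves '[[[0, 0, 0, 0, 0, 0], [0, 0, 0, 0, 0, 0], [0, 0, 0, 0, 0, 0], [0, 0, 0, 0, 0, 0], [0, 0, 0, 0, 0, 0]]]' --fingers -1

```text
time_s: 4.55
position: [0.5114, -0.0763, 0.0494]
tcp_rot: [[0.967, -0.256, 0.002], [-0.256, -0.967, -0.001], [0.002, 0.0, -1.0]]
force: [-1.2, -0.1, 6.2]
opening: 0.24
grasp_force: 30.0
```

```bash
python3 - <<'E'
from h import *
v=np.load('v.npy'); v[:2]+=.0014*np.array([-np.sin(v[2]),np.cos(v[2])]); np.save('v.npy',v)
s=bot.read_state(); print(s['position'],s['opening'],s['force'],s['grasp_force'])
go(v,[0,-.058,.046]); go(v,[0,0,.046])
E
```

```text
[ 0.51136468 -0.07633107  0.0494387 ] 0.2400603776619019 [-1.21331199 -0.14299432  6.21554137] 29.99345346557675
shift mm [-2.9 -0.1  3.4] rot [ 0.0002 -0.0016  0.0002]
shift mm [ -2.8 -58.1   3.4] rot [ 0.0002 -0.0016  0.0002]
```

Emit:
play_rows --moves '[[[0, 0, -0.5, 0, 0, 0], [0, -6, 0, 0, 0, 0], [0, -8, 0, 0, 0, 0], [0, -8, 0, 0, 0, 0], [0, 0, 0, 0, 0, 0]]]'

```text
time_s: 5.05
position: [0.5172, -0.0534, 0.0494]
tcp_rot: [[0.967, -0.256, 0.001], [-0.256, -0.967, 0.0], [0.001, -0.001, -1.0]]
force: [0.9, 2.4, 6.6]
opening: 0.243
grasp_force: 30.0
```

Emit:
play_rows --moves '[[[0, 0, -1, 0, 0, 0], [0, -8, 0, 0, 0, 0], [0, -8, 0, 0, 0, 0], [0, -8, 0, 0, 0, 0], [0, 0, 0, 0, 0, 0]]]'

```text
time_s: 5.55
position: [0.5227, -0.0303, 0.0498]
tcp_rot: [[0.967, -0.255, -0.0], [-0.255, -0.967, 0.0], [-0.0, -0.0, -1.0]]
force: [0.8, 0.1, -1.7]
opening: 0.242
grasp_force: 30.0
```

```bash
python3 - <<'E'
from h import *
v=np.load('v.npy'); s=bot.read_state(); print(s['position'],s['opening'],s['force'],s['grasp_force'])
go(v,[0,0,.046])
p=bot.capture('wrist'); cv2.imwrite('pics/w2.png',cv2.resize(p['image'][60:290,30:330],None,fx=2.6,fy=2.6,interpolation=cv2.INTER_CUBIC))
E
```

```text
[ 0.52272872 -0.03029117  0.04984692] 0.24195965449620208 [ 0.76139495  0.07091311 -1.66724958] 29.995102153188782
shift mm [ -2.  -10.6   3.9] rot [-0.0003  0.0003  0.0016]
```

View pics/w2.png

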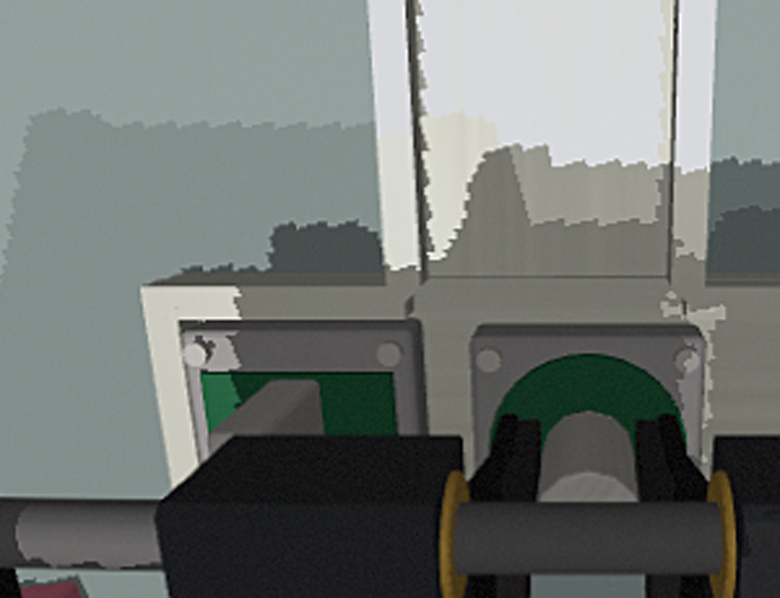

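Emit:
play_rows --moves '[[[0, -5, 0, 0, 0, 0], [0, -5.2, 0, 0, 0, 0], [0, 0, 0, 0, 0, 0]]]'

```text
time_s: 5.9
position: [0.5252, -0.0212, 0.05]
tcp_rot: [[0.967, -0.256, -0.0], [-0.256, -0.967, 0.0], [-0.0, -0.0, -1.0]]
force: [0.6, -0.0, -0.9]
opening: 0.242
grasp_force: 30.0
```

Emit:
play_rows --moves '[[[3, 0, 0, 0, 0, 0], [3, 0, 0, 0, 0, 0], [2, 0, 0, 0, 0, 0], [0, 0, 0, 0, 0, 0]]]'

```text
time_s: 6.3
position: [0.5336, -0.0242, 0.0501]
tcp_rot: [[0.966, -0.257, 0.001], [-0.257, -0.966, -0.0], [0.001, 0.0, -1.0]]
force: [0.8, -0.0, -1.1]
opening: 0.242
grasp_force: 30.0
```

Emit:
play_rows --moves '[[[3, 0, 0, 0, 0, 0], [3, 0, 0, 0, 0, 0], [3, 0, 0, 0, 0, 0], [3, 0, 0, 0, 0, 0], [0, 0, 0, 0, 0, 0]]]'

```text
time_s: 6.8
position: [0.5453, -0.0272, 0.0501]
tcp_rot: [[0.966, -0.257, 0.001], [-0.257, -0.966, -0.0], [0.001, -0.0, -1.0]]
force: [0.6, 0.2, -1.3]
opening: 0.244
grasp_force: 30.0
```

Emit:
play_rows --moves '[[[3, 0, 0, 0, 0, 0], [3, 0, 0, 0, 0, 0], [3, 0, 0, 0, 0, 0], [3, 0, 0, 0, 0, 0], [0, 0, 0, 0, 0, 0]]]'

```text
time_s: 7.3
position: [0.5569, -0.0302, 0.0501]
tcp_rot: [[0.967, -0.257, 0.001], [-0.257, -0.967, -0.0], [0.001, -0.0, -1.0]]
force: [0.3, 0.1, -0.7]
opening: 0.246
grasp_force: 30.0
```

Emit:
play_rows --moves '[[[3, 0, 0, 0, 0, 0], [3, 0, 0, 0, 0, 0], [3, 0, 0, 0, 0, 0], [3, 0, 0, 0, 0, 0], [0, 0, 0, 0, 0, 0]]]'

```text
time_s: 7.8
position: [0.5685, -0.0333, 0.0501]
tcp_rot: [[0.967, -0.257, 0.001], [-0.257, -0.967, -0.0], [0.001, 0.0, -1.0]]
force: [0.3, 0.2, -1.0]
opening: 0.242
grasp_force: 30.0
```

Emit:
play_rows --moves '[[[4, 0, 0, 0, 0, 0], [4, 0, 0, 0, 0, 0], [4, 0, 0, 0, 0, 0], [4, 0, 0, 0, 0, 0], [0, 0, 0, 0, 0, 0]]]'

```text
time_s: 8.3
position: [0.5842, -0.0375, 0.0502]
tcp_rot: [[0.967, -0.257, 0.001], [-0.257, -0.967, -0.0], [0.001, 0.0, -1.0]]
force: [0.0, 0.3, -1.4]
opening: 0.243
grasp_force: 30.0
```

Emit:
play_rows --moves '[[[4, 0, 0, 0, 0, 0], [4, 0, 0, 0, 0, 0], [4, 0, 0, 0, 0, 0], [4, 0, 0, 0, 0, 0], [0, 0, 0, 0, 0, 0]]]'

```text
time_s: 8.8
position: [0.5997, -0.0416, 0.0502]
tcp_rot: [[0.966, -0.257, 0.001], [-0.257, -0.966, -0.0], [0.001, -0.0, -1.0]]
force: [-0.2, -0.3, -0.7]
opening: 0.24
grasp_force: 30.0
```

```bash
python3 - <<'E'
from h import *
v=np.load('v.npy'); go(v,[.131,0,.046])
p=bot.capture('wrist'); cv2.imwrite('pics/w3.png',cv2.resize(p['image'][0:290,130:400],None,fx=2,fy=2,interpolation=cv2.INTER_CUBIC))
E
```

```text
shift mm [51.7 -1.8  4.2] rot [-0.     -0.0014 -0.0001]
```

View pics/w3.png

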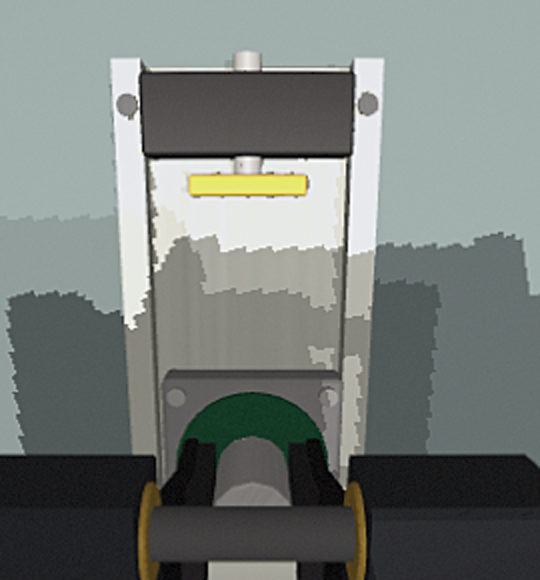

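Emit:
play_rows --moves '[[[4, -0.7, 0, 0, 0, 0], [4, 0, 0, 0, 0, 0], [4, 0, 0, 0, 0, 0], [4, 0, 0, 0, 0, 0], [0, 0, 0, 0, 0, 0]]]'

```text
time_s: 9.35
position: [0.6154, -0.045, 0.0502]
tcp_rot: [[0.966, -0.257, 0.001], [-0.257, -0.966, -0.0], [0.001, 0.0, -1.0]]
force: [-0.5, -0.7, -1.3]
opening: 0.242
grasp_force: 30.0
```

Emit:
play_rows --moves '[[[4, 0, 0, 0, 0, 0], [4, 0, 0, 0, 0, 0], [4, 0, 0, 0, 0, 0], [4, 0, 0, 0, 0, 0], [0, 0, 0, 0, 0, 0]]]'

```text
time_s: 9.85
position: [0.6307, -0.0491, 0.0502]
tcp_rot: [[0.966, -0.257, 0.001], [-0.257, -0.966, -0.0], [0.001, -0.0, -1.0]]
force: [0.2, -0.9, -1.7]
opening: 0.241
grasp_force: 30.0
```

Emit:
play_rows --moves '[[[2, 0, 0, 0, 0, 0], [2, 0, 0, 0, 0, 0], [2, 0, 0, 0, 0, 0], [1, 0, 0, 0, 0, 0], [1, 0, 0, 0, 0, 0]]]'

```text
time_s: 10.35
position: [0.6376, -0.0509, 0.0501]
tcp_rot: [[0.967, -0.257, -0.0], [-0.257, -0.967, 0.0], [-0.0, 0.0, -1.0]]
force: [-0.4, 0.0, -0.4]
opening: 0.241
grasp_force: 30.0
```

Emit:
play_rows --moves '[[[1, 0, 0, 0, 0, 0], [1, 0, 0, 0, 0, 0], [0.7, 0, 0, 0, 0, 0], [0, 0, 0, 0, 0, 0]]]'

```text
time_s: 10.75
position: [0.6402, -0.0516, 0.0501]
tcp_rot: [[0.967, -0.257, 0.0], [-0.257, -0.967, -0.0], [0.0, 0.0, -1.0]]
force: [-0.6, -0.8, -0.8]
opening: 0.244
grasp_force: 30.0
```

Emit:
play_rows --moves '[[[1, 0, 0, 0, 0, 0], [1, 0, 0, 0, 0, 0], [0.7, 0, 0, 0, 0, 0], [0, 0, 0, 0, 0, 0]]]'

```text
time_s: 11.15
position: [0.643, -0.0523, 0.0501]
tcp_rot: [[0.967, -0.257, 0.0], [-0.257, -0.967, -0.0], [0.0, 0.0, -1.0]]
force: [-0.1, -0.3, -1.4]
opening: 0.241
grasp_force: 30.0
```

Emit:
play_rows --moves '[[[0.8, 0, 0, 0, 0, 0], [0.7, 0, 0, 0, 0, 0], [0, 0, 0, 0, 0, 0]]]'

```text
time_s: 11.45
position: [0.6444, -0.0527, 0.0501]
tcp_rot: [[0.967, -0.257, 0.0], [-0.257, -0.967, -0.0], [0.0, -0.0, -1.0]]
force: [0.1, 0.1, -0.9]
opening: 0.245
grasp_force: 30.0
```

Emit:
play_rows --moves '[[[0.7, 0, 0, 0, 0, 0], [0.7, 0, 0, 0, 0, 0], [0, 0, 0, 0, 0, 0]]]'

```text
time_s: 11.75
position: [0.6457, -0.0531, 0.0501]
tcp_rot: [[0.967, -0.257, 0.0], [-0.257, -0.967, -0.0], [0.0, -0.0, -1.0]]
force: [0.7, -0.5, -1.8]
opening: 0.241
grasp_force: 30.0
```

Emit:
play_rows --moves '[[[0.6, 0, 0, 0, 0, 0], [0.6, 0, 0, 0, 0, 0], [0, 0, 0, 0, 0, 0]]]'

```text
time_s: 12.05
position: [0.6469, -0.0534, 0.0501]
tcp_rot: [[0.967, -0.257, 0.0], [-0.257, -0.967, -0.0], [0.0, 0.0, -1.0]]
force: [0.2, 0.4, -1.8]
opening: 0.241
grasp_force: 30.0
```

Emit:
play_rows --moves '[[[0.5, 0, 0, 0, 0, 0], [0.5, 0, 0, 0, 0, 0], [0, 0, 0, 0, 0, 0]]]'

```text
time_s: 12.35
position: [0.6478, -0.0536, 0.0501]
tcp_rot: [[0.967, -0.257, 0.0], [-0.257, -0.967, -0.0], [0.0, -0.0, -1.0]]
force: [0.8, 0.0, -0.9]
opening: 0.238
grasp_force: 30.0
```

Emit:
play_rows --moves '[[[0.3, 0, 0, 0, 0, 0], [0.3, 0, 0, 0, 0, 0], [0.3, 0, 0, 0, 0, 0], [0, 0, 0, 0, 0, 0]]]'

```text
time_s: 12.75
position: [0.6486, -0.0538, 0.0501]
tcp_rot: [[0.967, -0.257, 0.0], [-0.257, -0.967, -0.0], [0.0, 0.0, -1.0]]
force: [-0.1, 0.4, -0.8]
opening: 0.243
grasp_force: 30.0
```

Emit:
play_rows --moves '[[[0.3, 0, 0, 0, 0, 0], [0, 0, 0, 0, 0, 0]]]'

```text
time_s: 12.95
position: [0.6489, -0.0539, 0.0501]
tcp_rot: [[0.967, -0.257, 0.0], [-0.257, -0.967, -0.0], [0.0, 0.0, -1.0]]
force: [-0.3, 0.2, -1.9]
opening: 0.241
grasp_force: 30.0
```

Emit:
play_rows --moves '[[[0.3, 0, 0, 0, 0, 0], [0.3, 0, 0, 0, 0, 0], [0.3, 0, 0, 0, 0, 0], [0, 0, 0, 0, 0, 0]]]'

```text
time_s: 13.35
position: [0.6498, -0.0541, 0.0501]
tcp_rot: [[0.967, -0.257, 0.0], [-0.257, -0.967, -0.0], [0.0, -0.0, -1.0]]
force: [0.3, 0.5, -1.6]
opening: 0.243
grasp_force: 30.0
```

```bash
python3 - <<'E'
from h import *
v=np.load('v.npy'); go(v,[.131,0,.046])
p=bot.capture('wrist'); cv2.imwrite('pics/w4.png',cv2.resize(p['image'][80:280,150:360],None,fx=3,fy=3,interpolation=cv2.INTER_CUBIC))
E
```

```text
shift mm [ 0.  -1.1  4.1] rot [-0.     -0.0001  0.0001]
```

View pics/w4.png

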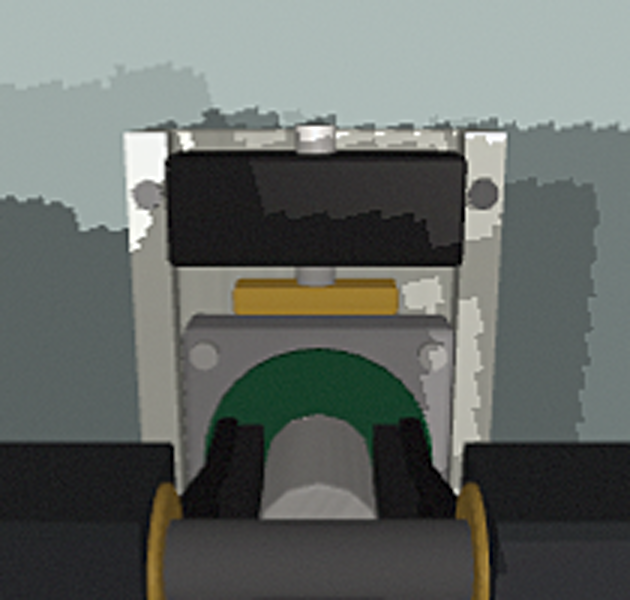

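The carrier sits square and centred just short of the brass, whose front edge is at crop row 315. I'm now feeling for contact.

Emit:
play_rows --moves '[[[0.3, 0, 0, 0, 0, 0], [0.3, 0, 0, 0, 0, 0], [0, 0, 0, 0, 0, 0]]]'

```text
time_s: 13.7
position: [0.6504, -0.0543, 0.0501]
tcp_rot: [[0.967, -0.257, 0.0], [-0.257, -0.967, -0.0], [0.0, -0.0, -1.0]]
force: [-0.5, 0.1, -2.3]
opening: 0.241
grasp_force: 30.0
```

Emit:
play_rows --moves '[[[0.3, 0, 0, 0, 0, 0], [0.3, 0, 0, 0, 0, 0], [0, 0, 0, 0, 0, 0]]]'

```text
time_s: 14.0
position: [0.6509, -0.0545, 0.0501]
tcp_rot: [[0.967, -0.257, 0.0], [-0.257, -0.967, -0.0], [0.0, -0.0, -1.0]]
force: [-1.1, -0.1, -2.0]
opening: 0.241
grasp_force: 30.0
```

Emit:
play_rows --moves '[[[0.3, 0, 0, 0, 0, 0], [0.3, 0, 0, 0, 0, 0], [0, 0, 0, 0, 0, 0]]]'

```text
time_s: 14.3
position: [0.6515, -0.0546, 0.0501]
tcp_rot: [[0.967, -0.257, 0.0], [-0.257, -0.967, 0.0], [0.0, -0.0, -1.0]]
force: [-0.0, 0.2, -1.7]
opening: 0.245
grasp_force: 30.0
```

Emit:
play_rows --moves '[[[0.3, 0, 0, 0, 0, 0], [0.3, 0, 0, 0, 0, 0], [0, 0, 0, 0, 0, 0]]]'

```text
time_s: 14.6
position: [0.6517, -0.0547, 0.05]
tcp_rot: [[0.967, -0.257, -0.001], [-0.257, -0.967, 0.0], [-0.001, 0.0, -1.0]]
force: [-0.6, -0.2, -2.3]
opening: 0.241
grasp_force: 30.0
```

Emit:
play_rows --moves '[[[0.2, 0, 0, 0, 0, 0], [0, 0, 0, 0, 0, 0]]]'

```text
time_s: 14.8
position: [0.6518, -0.0546, 0.0499]
tcp_rot: [[0.967, -0.257, -0.001], [-0.257, -0.967, 0.0], [-0.001, 0.0, -1.0]]
force: [1.0, 0.7, -1.4]
opening: 0.241
grasp_force: 30.0
```

Emit:
play_rows --moves '[[[0.2, 0, 0, 0, 0, 0], [0.2, 0, 0, 0, 0, 0], [0, 0, 0, 0, 0, 0]]]'

```text
time_s: 15.1
position: [0.6519, -0.0547, 0.0499]
tcp_rot: [[0.967, -0.256, -0.002], [-0.256, -0.967, 0.0], [-0.002, 0.0, -1.0]]
force: [-2.3, 0.7, -0.5]
opening: 0.246
grasp_force: 30.0
```

```bash
python3 - <<'E'
from h import *
for i in range(4):
    s=bot.read_state(); print(s['time_s'],np.round(s['position'],5),np.round(s['force'],2),np.round(s['moment'],2),np.round(s['tau'],1)); bot.capture('top')
E
```

```text
15.1 [ 0.65192 -0.05466  0.04989] [-2.28  0.74 -0.51] [ 0.11  0.47 -0.01] [ -0.2 -51.  -14.2   0.1  -0.8   0. ]
15.15 [ 0.65195 -0.05468  0.04993] [-2.5   0.12 -0.63] [0.19 0.48 0.02] [ -0.3 -51.  -14.3   0.1  -0.9   0. ]
15.2 [ 0.65199 -0.0547   0.04995] [-2.15  0.3  -0.32] [0.17 0.58 0.03] [ -0.3 -51.  -14.4   0.1  -0.9   0. ]
15.25 [ 0.652   -0.05468  0.04995] [-2.8   0.35 -0.07] [ 0.14  0.59 -0.04] [ -0.3 -51.  -14.5   0.1  -1.    0. ]
```

Emit:
play_rows --moves '[[[0.2, 0, 0, 0, 0, 0], [0.2, 0, 0, 0, 0, 0], [0.2, 0, 0, 0, 0, 0], [0, 0, 0, 0, 0, 0]]]'

```text
time_s: 15.7
position: [0.6522, -0.0547, 0.0499]
tcp_rot: [[0.967, -0.256, -0.002], [-0.256, -0.967, 0.001], [-0.003, 0.0, -1.0]]
force: [-5.0, 2.7, 1.2]
opening: 0.243
grasp_force: 30.0
```

Emit:
play_rows --moves '[[[0.2, 0, 0, 0, 0, 0], [0.2, 0, 0, 0, 0, 0], [0.2, 0, 0, 0, 0, 0], [0, 0, 0, 0, 0, 0]]]'

```text
time_s: 16.1
position: [0.6522, -0.0547, 0.0499]
tcp_rot: [[0.967, -0.256, -0.004], [-0.256, -0.967, 0.001], [-0.004, 0.0, -1.0]]
force: [-6.2, 1.4, 2.2]
opening: 0.244
grasp_force: 30.0
```

Emit:
play_rows --moves '[[[0.2, 0, 0, 0, 0, 0], [0.2, 0, 0, 0, 0, 0], [0.1, 0, 0, 0, 0, 0], [0, 0, 0, 0, 0, 0]]]'

```text
time_s: 16.5
position: [0.6522, -0.0548, 0.0499]
tcp_rot: [[0.967, -0.256, -0.005], [-0.256, -0.967, 0.001], [-0.005, 0.0, -1.0]]
force: [-7.3, 1.5, 2.0]
opening: 0.239
grasp_force: 30.0
```

Emit:
play_rows --moves '[[[0.3, 0, 0, 0, 0, 0], [0.3, 0, 0, 0, 0, 0], [0, 0, 0, 0, 0, 0], [0, 0, 0, 0, 0, 0]]]'

```text
time_s: 16.9
position: [0.6523, -0.0547, 0.0499]
tcp_rot: [[0.967, -0.256, -0.006], [-0.256, -0.967, 0.001], [-0.006, 0.0, -1.0]]
force: [-7.2, 1.0, 4.2]
opening: 0.24
grasp_force: 30.0
```

Emit:
play_rows --moves '[[[0, 0, 0, 0, 0, 0], [0, 0, 0, 0, 0, 0], [0, 0, 0, 0, 0, 0], [0, 0, 0, 0, 0, 0]]]'

```text
time_s: 17.3
position: [0.6523, -0.0547, 0.0499]
tcp_rot: [[0.967, -0.256, -0.006], [-0.256, -0.967, 0.001], [-0.006, 0.0, -1.0]]
force: [-8.2, 0.9, 3.1]
opening: 0.242
grasp_force: 30.0
```

Emit:
play_rows --moves '[[[0.3, 0, 0, 0, 0, 0], [0.3, 0, 0, 0, 0, 0], [0.2, 0, 0, 0, 0, 0], [0, 0, 0, 0, 0, 0], [0, 0, 0, 0, 0, 0]]]'

```text
time_s: 17.8
position: [0.6524, -0.0547, 0.05]
tcp_rot: [[0.967, -0.256, -0.007], [-0.256, -0.967, 0.002], [-0.008, 0.0, -1.0]]
force: [-8.8, 1.9, 5.0]
opening: 0.24
grasp_force: 30.0
```

Emit:
play_rows --moves '[[[0, 0, 0, 0, 0, 0], [0, 0, 0, 0, 0, 0], [0, 0, 0, 0, 0, 0], [0, 0, 0, 0, 0, 0], [0, 0, 0, 0, 0, 0]]]'

```text
time_s: 18.3
position: [0.6524, -0.0548, 0.05]
tcp_rot: [[0.967, -0.256, -0.007], [-0.256, -0.967, 0.002], [-0.008, 0.0, -1.0]]
force: [-8.8, 1.8, 4.9]
opening: 0.242
grasp_force: 30.0
```

Emit:
play_rows --moves '[[[-1, 0, 0, 0, 0, 0], [-1, 0, 0, 0, 0, 0], [0, 0, 0, 0, 0, 0], [0, 0, 0, 0, 0, 0]]]'

```text
time_s: 18.7
position: [0.6522, -0.0547, 0.0499]
tcp_rot: [[0.967, -0.256, -0.003], [-0.256, -0.967, 0.001], [-0.003, 0.0, -1.0]]
force: [-5.8, 1.8, 1.0]
opening: 0.244
grasp_force: 30.0
```

Emit:
play_rows --moves '[[[0, 0, 0, 0, 0, 0], [0, 0, 0, 0, 0, 0], [0, 0, 0, 0, 0, 0], [0, 0, 0, 0, 0, 0], [0, 0, 0, 0, 0, 0]]]' --fingers 0

```text
time_s: 19.2
position: [0.6544, -0.0554, 0.0503]
tcp_rot: [[0.966, -0.257, 0.002], [-0.257, -0.966, -0.0], [0.002, -0.0, -1.0]]
force: [0.2, -0.4, 0.4]
opening: 0.486
grasp_force: 0.0
```

Emit:
play_rows --moves '[[[0, 0, -20, 0, 0, 0], [0, 0, -25, 0, 0, 0], [0, 0, -25, 0, 0, 0], [0, 0, 0, 0, 0, 0]]]'

```text
time_s: 19.6
position: [0.6568, -0.0559, 0.124]
tcp_rot: [[0.966, -0.257, 0.009], [-0.257, -0.967, -0.002], [0.009, -0.0, -1.0]]
force: [0.6, 0.4, -0.8]
opening: 0.497
grasp_force: 0.0
```

```bash
python3 - <<'E'
from h import *
v=np.load('v.npy'); go(v,[.131,0,.046]); go(v,[0.002,.058,.110])
p=bot.capture('wrist')
for q in('round_carrier','stop'):
    for r in bot.pinpoint(p,q)[:2]: print(q,r['confidence'],r['centre'],1e3*Ro.from_euler('z',-v[2]).apply(at(p,r['centre'],.008)-np.r_[v[:2],0]))
E
```

```text
shift mm [-7.8 -1.  77.9] rot [-0.0001 -0.0089  0.0001]
shift mm [-136.2  -59.    12.8] rot [-0.0001 -0.0089  0.0001]
round_carrier 0.83 [255.3, 197.5] [131.40744479   0.76247754   8.        ]
stop 0.58 [256.4, 141.8] [182.10263447  -0.20202717   8.        ]
```

Emit:
play_rows --moves '[[[-34, -14.5, 0, 0, 0, 0], [-34, -14.5, 0, 0, 0, 0], [-34, -14.5, 0, 0, 0, 0], [-34, -14.5, 0, 0, 0, 0], [0, 0, 0, 0, 0, 0]]]'

```text
time_s: 20.25
position: [0.5298, 0.0389, 0.1181]
tcp_rot: [[0.967, -0.254, -0.012], [-0.254, -0.967, 0.002], [-0.012, 0.001, -1.0]]
force: [-0.4, 0.6, -0.6]
opening: 0.502
grasp_force: 0.0
```

```bash
python3 - <<'E'
from h import *
v=np.load('v.npy'); go(v,[.002,.057,.050])
p=bot.capture('wrist')
print(proj(p,T(v,[[0,.057,.008],[0,.057,.058]])))
for r in bot.pinpoint(p,'square_carrier')[:2]: print(r['confidence'],r['centre'],1e3*Ro.from_euler('z',-v[2]).apply(at(p,r['centre'],.008)-np.r_[v[:2],0]))
cv2.imwrite('pics/w5.png',cv2.resize(p['image'][110:290,150:360],None,fx=3,fy=3,interpolation=cv2.INTER_CUBIC))
E
```

```text
shift mm [11.7  1.1 67.9] rot [0.0008 0.0118 0.0029]
[[258.38832002 180.1133687 ]
 [259.04253922 197.76936259]]
0.91 [256.2, 180.1] [6.76828116e-03 5.89251868e+01 8.00000000e+00]
```

View pics/w5.png

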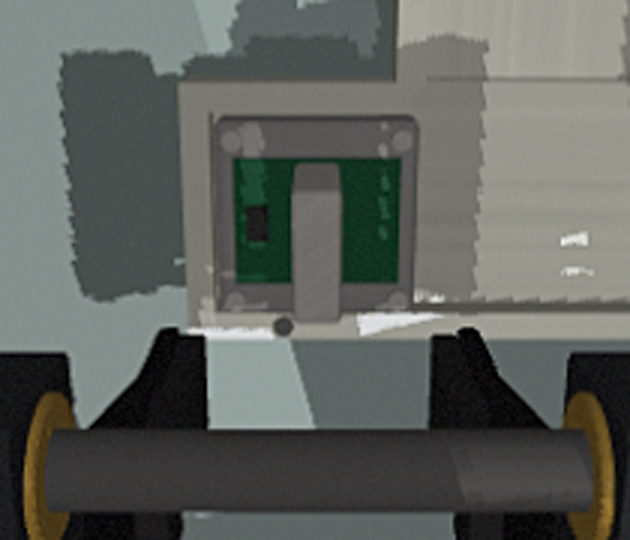

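The bar is centred between the fingers (crop column 317 against a midpoint of 318) and the carrier is square. I'm descending to grip it.

Emit:
play_rows --moves '[[[0, 0, 0, 0, 0, 0], [0, 0, 25, 0, 0, 0], [0, 0, 25, 0, 0, 0], [0, 0, 19, 0, 0, 0], [0, 0, 0, 0, 0, 0]]]'

```text
time_s: 20.85
position: [0.5366, 0.035, 0.0485]
tcp_rot: [[0.966, -0.258, -0.004], [-0.258, -0.966, 0.001], [-0.004, 0.001, -1.0]]
force: [0.2, 0.0, -0.7]
opening: 0.5
grasp_force: 0.0
```

Emit:
play_rows --moves '[[[0, 0, 0, 0, 0, 0], [0, 0, 0, 0, 0, 0], [0, 0, 0, 0, 0, 0], [0, 0, 0, 0, 0, 0], [0, 0, 0, 0, 0, 0]]]' --fingers -1

```text
time_s: 21.35
position: [0.5376, 0.0358, 0.0517]
tcp_rot: [[0.967, -0.257, 0.001], [-0.257, -0.967, -0.0], [0.001, -0.0, -1.0]]
force: [0.5, -1.2, 3.6]
opening: 0.131
grasp_force: 30.1
```

```bash
python3 - <<'E'
from h import *
v=np.load('v.npy'); go(v,[0,-.0011,.050])
E
```

```text
shift mm [ 0.6 58.1  1.7] rot [-0.0003 -0.0014  0.    ]
```

Emit:
play_rows --moves '[[[0, 6, -0.5, 0, 0, 0], [0, 7, 0, 0, 0, 0], [0, 8, 0, 0, 0, 0], [0, 8, 0, 0, 0, 0], [0, 0, 0, 0, 0, 0]]]'

```text
time_s: 21.85
position: [0.5295, 0.0063, 0.0518]
tcp_rot: [[0.966, -0.258, 0.0], [-0.258, -0.966, -0.0], [0.0, 0.0, -1.0]]
force: [-1.0, -1.3, 2.1]
opening: 0.137
grasp_force: 30.0
```

Emit:
play_rows --moves '[[[0, 8, 0, 0, 0, 0], [0, 8, 0, 0, 0, 0], [0, 7, 0, 0, 0, 0], [0, 6, 0, 0, 0, 0], [0, 0, 0, 0, 0, 0]]]'

```text
time_s: 22.35
position: [0.5221, -0.0214, 0.0517]
tcp_rot: [[0.966, -0.257, 0.0], [-0.257, -0.966, -0.001], [0.0, 0.001, -1.0]]
force: [-0.2, -1.6, 4.2]
opening: 0.132
grasp_force: 30.0
```

```bash
python3 - <<'E'
from h import *
v=np.load('v.npy'); go(v,[0,-.0011,.050])
s=bot.read_state(); print(s['force'],s['time_s'])
p=bot.capture('wrist')
for q in('square_carrier','round_carrier','stop','guide'):
  for r in bot.pinpoint(p,q)[:1]: print(q,r['confidence'],r['centre'],1e3*Ro.from_euler('z',-v[2]).apply(at(p,r['centre'],.008)-np.r_[v[:2],0]))
E
```

```text
shift mm [ 0.8 -1.1  1.7] rot [ 0.0007 -0.0002 -0.0005]
[-0.18545189 -1.56012731  4.18062892] 22.35
square_carrier 0.87 [50.4, 311.1] [-77.7258255  157.33912974   8.        ]
round_carrier 0.96 [498.5, 186.1] [  21.88436661 -165.74980844    8.        ]
guide 0.67 [256.3, 216.4] [ 0.67878211 -1.29477187  8.        ]
```

Emit:
play_rows --moves '[[[0, -1, -0.5, 0, 0, 0], [0, 0, 0, 0, 0, 0], [3, 0, 0, 0, 0, 0], [3, 0, 0, 0, 0, 0], [0, 0, 0, 0, 0, 0]]]'

```text
time_s: 23.1
position: [0.529, -0.0209, 0.0518]
tcp_rot: [[0.967, -0.256, 0.001], [-0.256, -0.967, -0.0], [0.001, -0.0, -1.0]]
force: [0.2, -0.6, 0.3]
opening: 0.137
grasp_force: 30.0
```

Emit:
play_rows --moves '[[[3, 0, 0, 0, 0, 0], [3, 0, 0, 0, 0, 0], [3, 0, 0, 0, 0, 0], [0, 0, 0, 0, 0, 0]]]'

```text
time_s: 23.5
position: [0.5378, -0.0234, 0.0519]
tcp_rot: [[0.966, -0.257, 0.001], [-0.257, -0.966, -0.0], [0.001, -0.0, -1.0]]
force: [0.1, -0.2, -2.8]
opening: 0.134
grasp_force: 30.0
```

```bash
python3 - <<'E'
from h import *
v=np.load('v.npy'); go(v,[0,-.0011,.050])
s=bot.read_state(); print(s['moment'],s['time_s'])
E
```

```text
shift mm [-14.8   1.    1.9] rot [-0.     -0.001  -0.0001]
[0.00970734 0.03966703 0.00365916] 23.5
```

Emit:
play_rows --moves '[[[3, 0.8, 0, 0, 0, 0], [3, 0, 0, 0, 0, 0], [3, 0, 0, 0, 0, 0], [3, 0, 0, 0, 0, 0], [0, 0, 0, 0, 0, 0]]]'

```text
time_s: 24.0
position: [0.5492, -0.0272, 0.0521]
tcp_rot: [[0.967, -0.257, 0.001], [-0.257, -0.967, -0.0], [0.001, -0.0, -1.0]]
force: [-0.6, -0.4, -1.3]
opening: 0.138
grasp_force: 30.0
```

Emit:
play_rows --moves '[[[3, 0, 0, 0, 0, 0], [3, 0, 0, 0, 0, 0], [3, 0, 0, 0, 0, 0], [3, 0, 0, 0, 0, 0], [0, 0, 0, 0, 0, 0]]]'

```text
time_s: 24.5
position: [0.5607, -0.0303, 0.0522]
tcp_rot: [[0.967, -0.257, 0.001], [-0.257, -0.967, -0.0], [0.001, 0.0, -1.0]]
force: [0.9, -0.2, -1.4]
opening: 0.13
grasp_force: 30.0
```

Emit:
play_rows --moves '[[[3, 0, 0, 0, 0, 0], [3, 0, 0, 0, 0, 0], [3, 0, 0, 0, 0, 0], [3, 0, 0, 0, 0, 0], [0, 0, 0, 0, 0, 0]]]'

```text
time_s: 25.0
position: [0.5723, -0.0334, 0.0521]
tcp_rot: [[0.967, -0.257, 0.001], [-0.257, -0.967, -0.0], [0.001, -0.0, -1.0]]
force: [-0.1, -0.8, -2.4]
opening: 0.136
grasp_force: 30.0
```

```bash
python3 - <<'E'
from h import *
v=np.load('v.npy'); go(v,[.0774,-.0011,.050])
E
```

```text
shift mm [26.6  0.2  2.2] rot [-0.     -0.0011 -0.    ]
```

Emit:
play_rows --moves '[[[3, 0, 0, 0, 0, 0], [3, 0, 0, 0, 0, 0], [3, 0, 0, 0, 0, 0], [3, 0, 0, 0, 0, 0], [0, 0, 0, 0, 0, 0]]]'

```text
time_s: 25.5
position: [0.5839, -0.0365, 0.0521]
tcp_rot: [[0.967, -0.257, 0.001], [-0.257, -0.967, -0.0], [0.001, 0.0, -1.0]]
force: [-0.2, 0.2, -1.6]
opening: 0.136
grasp_force: 30.0
```

Emit:
play_rows --moves '[[[2, 0, 0, 0, 0, 0], [2, 0, 0, 0, 0, 0], [2, 0, 0, 0, 0, 0], [2, 0, 0, 0, 0, 0], [0, 0, 0, 0, 0, 0]]]'

```text
time_s: 26.0
position: [0.5914, -0.0384, 0.0521]
tcp_rot: [[0.967, -0.257, 0.001], [-0.257, -0.967, -0.0], [0.001, 0.0, -1.0]]
force: [0.6, -0.1, -1.6]
opening: 0.131
grasp_force: 30.0
```

Emit:
play_rows --moves '[[[0.5, 0, 0, 0, 0, 0], [0.5, 0, 0, 0, 0, 0], [0.5, 0, 0, 0, 0, 0], [0, 0, 0, 0, 0, 0]]]'

```text
time_s: 26.4
position: [0.5924, -0.0387, 0.0521]
tcp_rot: [[0.967, -0.257, 0.0], [-0.257, -0.967, -0.0], [0.0, 0.0, -1.0]]
force: [-0.2, 0.0, -1.3]
opening: 0.137
grasp_force: 30.0
```

Emit:
play_rows --moves '[[[0.5, 0, 0, 0, 0, 0], [0.5, 0, 0, 0, 0, 0], [0.5, 0, 0, 0, 0, 0], [0, 0, 0, 0, 0, 0]]]'

```text
time_s: 26.8
position: [0.5939, -0.0391, 0.0521]
tcp_rot: [[0.967, -0.257, 0.0], [-0.257, -0.967, -0.0], [0.0, 0.0, -1.0]]
force: [-0.1, -0.3, -2.2]
opening: 0.138
grasp_force: 30.0
```

Emit:
play_rows --moves '[[[0.5, 0, 0, 0, 0, 0], [0.5, 0, 0, 0, 0, 0], [0.5, 0, 0, 0, 0, 0], [0, 0, 0, 0, 0, 0]]]'

```text
time_s: 27.2
position: [0.5941, -0.0391, 0.0519]
tcp_rot: [[0.967, -0.256, -0.003], [-0.256, -0.967, 0.001], [-0.003, 0.0, -1.0]]
force: [-3.6, 0.8, -0.6]
opening: 0.139
grasp_force: 30.0
```

Emit:
play_rows --moves '[[[0.3, 0, 0, 0, 0, 0], [0.3, 0, 0, 0, 0, 0], [0.2, 0, 0, 0, 0, 0], [0, 0, 0, 0, 0, 0]]]'

```text
time_s: 27.6
position: [0.5942, -0.0391, 0.052]
tcp_rot: [[0.967, -0.256, -0.004], [-0.256, -0.967, 0.001], [-0.004, 0.0, -1.0]]
force: [-5.6, 1.2, 2.9]
opening: 0.135
grasp_force: 30.0
```

```bash
python3 - <<'E'
from h import *
v=np.load('v.npy'); go(v,[.0774,-.0011,.050])
def ty(X): return np.round(1e3*Ro.from_euler('z',-v[2]).apply(X-np.r_[v[:2],0]),1)
for n in('wrist','top'):
  p=bot.capture(n); cv2.imwrite(f'pics/{n}6.png',p['image'])
  for q in('square_carrier','round_carrier','stop'):
    for r in bot.pinpoint(p,q)[:4]: print(n,q,r['confidence'],r['centre'],ty(at(p,r['centre'],.008)))
s=bot.read_state(); print(s['force'],s['moment'],s['position'])
E
```

```text
shift mm [4.1 0.3 1.9] rot [0.0001 0.0042 0.0003]
wrist square_carrier 0.6 [256.2, 216.2] [74.7  0.2  8. ]
wrist round_carrier 0.78 [256.7, 135.2] [ 1.29e+02 -1.00e-01  8.00e+00]
wrist round_carrier 0.66 [479.1, 280.1] [  23.  -166.6    8. ]
wrist stop 0.59 [255.4, 46.2] [180.8   0.7   8. ]
top round_carrier 0.62 [338.5, 197.0] [  17.  -183.4    8. ]
[-5.39199981  0.99147721  2.44133544] [ 0.19028562  0.9779911  -0.00938172] [ 0.59417703 -0.03914581  0.05194235]
```

Contact at 73–74 mm matches the expected stack position, because the TCP gripped this carrier about 3.4 mm further back. Pressing up to about 10 N.

Emit:
play_rows --moves '[[[0.3, 0, 0, 0, 0, 0], [0.3, 0, 0, 0, 0, 0], [0.3, 0, 0, 0, 0, 0], [0, 0, 0, 0, 0, 0], [0, 0, 0, 0, 0, 0]]]'

```text
time_s: 28.5
position: [0.5942, -0.0391, 0.052]
tcp_rot: [[0.967, -0.256, -0.006], [-0.256, -0.967, 0.001], [-0.006, 0.0, -1.0]]
force: [-7.0, 1.8, 4.1]
opening: 0.134
grasp_force: 30.0
```

Emit:
play_rows --moves '[[[0.3, 0, 0, 0, 0, 0], [0.3, 0, 0, 0, 0, 0], [0, 0, 0, 0, 0, 0], [0, 0, 0, 0, 0, 0], [0, 0, 0, 0, 0, 0]]]'

```text
time_s: 29.0
position: [0.5943, -0.0392, 0.052]
tcp_rot: [[0.967, -0.256, -0.007], [-0.256, -0.967, 0.002], [-0.007, 0.0, -1.0]]
force: [-8.1, 0.9, 5.1]
opening: 0.138
grasp_force: 30.0
```

Emit:
play_rows --moves '[[[0.3, 0, 0, 0, 0, 0], [0.3, 0, 0, 0, 0, 0], [0.3, 0, 0, 0, 0, 0], [0.2, 0, 0, 0, 0, 0], [0, 0, 0, 0, 0, 0]]]'

```text
time_s: 29.5
position: [0.5944, -0.0392, 0.0521]
tcp_rot: [[0.967, -0.256, -0.009], [-0.256, -0.967, 0.002], [-0.009, 0.0, -1.0]]
force: [-10.4, 1.2, 6.0]
opening: 0.138
grasp_force: 30.0
```

Emit:
play_rows --moves '[[[0, 0, 0, 0, 0, 0], [0, 0, 0, 0, 0, 0], [0, 0, 0, 0, 0, 0], [0, 0, 0, 0, 0, 0], [0, 0, 0, 0, 0, 0]]]'

```text
time_s: 30.0
position: [0.5944, -0.0392, 0.0521]
tcp_rot: [[0.967, -0.256, -0.009], [-0.256, -0.967, 0.002], [-0.009, 0.0, -1.0]]
force: [-9.8, 1.6, 7.3]
opening: 0.134
grasp_force: 30.0
```

Emit:
play_rows --moves '[[[-1, 0, 0, 0, 0, 0], [-1, 0, 0, 0, 0, 0], [-0.7, 0, 0, 0, 0, 0], [0, 0, 0, 0, 0, 0]]]'

```text
time_s: 30.4
position: [0.5942, -0.0391, 0.0519]
tcp_rot: [[0.967, -0.256, -0.004], [-0.256, -0.967, 0.001], [-0.004, 0.0, -1.0]]
force: [-6.2, 1.2, 2.2]
opening: 0.137
grasp_force: 30.0
```

Emit:
play_rows --moves '[[[0, 0, 0, 0, 0, 0], [0, 0, 0, 0, 0, 0], [0, 0, 0, 0, 0, 0], [0, 0, 0, 0, 0, 0], [0, 0, 0, 0, 0, 0]]]' --fingers 0

```text
time_s: 30.9
position: [0.5965, -0.0398, 0.0522]
tcp_rot: [[0.967, -0.257, 0.001], [-0.257, -0.967, -0.0], [0.001, -0.0, -1.0]]
force: [-0.5, -0.3, 0.9]
opening: 0.464
grasp_force: 0.0
```

Emit:
play_rows --moves '[[[0, 0, -15, 0, 0, 0], [0, 0, -25, 0, 0, 0], [0, 0, -30, 0, 0, 0], [0, 0, -30, 0, 0, 0], [0, 0, 0, 0, 0, 0]]]'

```text
time_s: 31.4
position: [0.5993, -0.0404, 0.1576]
tcp_rot: [[0.967, -0.256, 0.011], [-0.256, -0.967, -0.003], [0.011, -0.0, -1.0]]
force: [0.6, 0.4, -0.5]
opening: 0.499
grasp_force: 0.0
```

```bash
python3 - <<'E'
from h import *
v=np.load('v.npy'); p=bot.capture('wrist'); cv2.imwrite('pics/w7.png',p['image'])
for q in('square_carrier','round_carrier','stop'):
    for r in bot.pinpoint(p,q)[:4]: print(q,r['confidence'],r['centre'],np.round(1e3*Ro.from_euler('z',-v[2]).apply(at(p,r['centre'],.008)-np.r_[v[:2],0]),1))
s=bot.read_state(); print(s['force'],s['position'],s['grasp_force'],s['opening'])
E
```

```text
square_carrier 0.56 [255.1, 182.9] [77.6  1.3  8. ]
round_carrier 0.95 [412.4, 231.5] [  23.7 -168.6    8. ]
round_carrier 0.89 [257.4, 131.9] [128.8  -1.    8. ]
[ 1.06000715  0.02671924 -0.53386353] [ 0.59512198 -0.0394529   0.15157915] 0.0 0.49804145286112106
```

```bash
python3 -c "
from rig import bot
print(bot.hand_in())"
```

```text
the job is handed in; nothing more can be done
None
```

Both carriers are home and the job is handed in at about 31 s; no verdict came back. The round carrier was pressed against the brass face at about 9 N, then the bar carrier behind it at about 10 N. Both were released while still pressed forward, the gripper was lifted clear, and I saw no contact with anything else. My last camera estimates after release were too coarse to rule out a millimetre-scale gap.

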